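Load the wax dispenser and set its flow screw

TASK

Get the wax dispenser ready: put both wax blocks into its open steel tank and let go of them. Then turn the dispenser's thumbscrew clockwise (seen from above) until it seats, back it off a quarter turn, and finish while still holding the thumbscrew there in the gripper. Leave the other things on the bench where they are.

Things in the scene. Friction and masses are not known exactly. Their poses are not given: they have to be found in the camera images.
- dispenser: Wax dispenser fixed to the bench: grey base plate 170 x 250 mm, 22 mm high, carrying an open-topped steel tank on its +y half and a white valve block (80 x 70 mm, top 100 mm above the bench) on its -y half. Origin: centre of the underside, on the bench. Its x axis points away from the front, where the small nozzle is; y towards the tank; z up. It may stand turned up to 0.35 rad.
- tank_floor (a point): Centre of the tank's inner floor, 26 mm above the bench; axes as the dispenser's. The inside is 150 mm along x and 105 mm along y, walls 4 mm thick, the rim 61 mm above this point (87 mm above the bench).
- wing (a point): The thumbscrew's flat upright steel wing, on a vertical axis on top of the valve block: 38 mm long along its x, 10 mm thick along its y (pinch it across this from above), 28 mm high. This point: on the screw axis at the wing's foot, 114 mm above the bench (14 mm above the valve block, with a 24 mm round collar between); the wing's top is 142 mm above the bench. It turns with the screw and does not rise or sink.
- flow_screw (a joint): Angle of the thumbscrew, rad: 0 is seated (a hard stop, clockwise seen from above); it grows as the screw is backed off anticlockwise, stop at 3.3. At 0 the wing's x axis is along the dispenser's x axis. It turns with a friction of 0.05 N m and stays where it is left. It starts between 0.8 and 2.4.
- wax_a: Off-white solid wax block lying flat on the bench, 60 (x) x 32 (y) x 26 (z) mm, 35 to 65 g. Origin: centre of the underside.
- wax_b: The second wax block, the same as the first.
- cassette_a: Bystander: flat white tissue cassette 40 x 28 x 7 mm, between the wax blocks. Origin: centre of the underside.
- cassette_b: Bystander: another such cassette, in front of the dispenser.
- mould: Bystander: small steel base mould, an open tray 55 x 36 x 14 mm. Origin: centre of the underside.
- specimen_jar: Bystander: amber jar 60 mm across, 75 mm high. Origin: centre of the underside.
- beaker: Bystander: glass beaker 70 mm across, 90 mm high. Origin: centre of the underside.
- brush: Bystander: a small brush lying on the bench. Origin: centre of the underside.
- forceps: Bystander: steel forceps 110 mm long lying on the bench. Origin: centre of the underside.
Mind the look-alikes: they are no part of the job. Leave any pink or purple look-alike of the wax_a alone. Leave any pink look-alike of the wax_b alone.

How it is judged:
On the way, in this order (a step that is already met when the one before it is completed fails the run):
1. both wax blocks are in the tank and let go of (x of wax_a in the frame of tank_floor between -0.075 and 0.075 m and y of wax_a in the frame of tank_floor between -0.0525 and 0.0525 m and z of wax_a in the frame of tank_floor between -0.01 and 0.05 m and x of wax_b in the frame of tank_floor between -0.075 and 0.075 m and y of wax_b in the frame of tank_floor between -0.0525 and 0.0525 m and z of wax_b in the frame of tank_floor between -0.01 and 0.05 m and contact force between the fingers and wax_a below 0.1 N and contact force between the fingers and wax_b below 0.1 N), for 0.2 s.
2. the thumbscrew is turned clockwise until it seats (value of joint flow_screw below 0.07 rad), for 0.1 s.
3. the thumbscrew is backed off a quarter turn, held in the fingers (value of joint flow_screw between 1.351 and 1.791 rad and contact force between the fingers and flow_screw above 1 N), for 0.2 s.
At the end, for the whole second after the job is handed in: Both wax blocks rest inside the tank, below its rim (origins within the inside of the tank and less than 50 mm above its floor); the thumbscrew stands 1.571 +/- 0.22 rad from its seat, at rest, with the fingers gripping its wing (contact over 1 N) (all of step 3 and x of wax_a in the frame of tank_floor between -0.075 and 0.075 m and y of wax_a in the frame of tank_floor between -0.0525 and 0.0525 m and z of wax_a in the frame of tank_floor between -0.01 and 0.05 m and x of wax_b in the frame of tank_floor between -0.075 and 0.075 m and y of wax_b in the frame of tank_floor between -0.0525 and 0.0525 m and z of wax_b in the frame of tank_floor between -0.01 and 0.05 m and velocity of joint flow_screw between -0.1 and 0.1 rad/s and linear speed of each of wax_a, wax_b below 0.03 m/s); the arm keeps its last pose, push and grip.
It fails at once if a bystander is pushed more than 40 mm from its place (distance of any of cassette_a, cassette_b, mould, specimen_jar, beaker, brush, forceps from where it was at the start of the episode above 0.04 m).
It also fails if it takes over 72 s, if anything falls off the work surface, if the arm or the gripper's body presses on something with over 40 N, if the wrist force passes 120 N, or if a joint passes its speed limit or range.

ROBOT

A 6-joint arm with a two-finger parallel gripper is mounted at the origin on the work surface. World frame = base frame: x ahead of the robot, y to its left, z up, the work surface at z = 0. Lengths are in m, angles in rad, forces in N, time in s.
With the tool pointing down it reaches from about 0.225 to 0.875 m from the base axis. Payload 3.4 kg.
Tool frame: the origin (TCP) lies where the fingers leave the gripper's body, on its centre line; the fingertips stand 73 mm ahead of it and the grasp point (between the pads) lies 54 mm ahead of it; x points along the fingers, y is the direction in which the jaws open and shut, and the axes are right-handed (so a half turn about x gives the same grasp; the last joint's range is limited). The gripper opens to 85 mm and grips with 20 to 120 N. Pads are 22 mm wide; open, the fingers measure 114 mm over their backs; the gripper's body (76 mm by 85 mm) begins 54 mm behind the grasp point. The pads swing forward as they close: fully open they stand 13 mm farther back than shut.
Start: joints at [-1.277, 0.276, 1.505, -0, 1.361, -0.121], TCP at [0.232, -0.526, 0.304] pointing down, gripper open.
Joint ranges: [-2.89, 2.89], [-0.75, 2.08], [0.22, 2.7], [-1.18, 4.32], [0.11, 2.71], [-2.7, 2.7]. Speed limits (rad/s): [2.57, 2.57, 3.14, 3.14, 3.14, 3.14].

INTERFACE

Orientations are given as a unit quaternion [w, x, y, z].
In Python, from rig import manip gives the robot as it stands.
- The arm moves only by the tool play_rows, never from a script. Its argument "steps" is a list of rows, each a list of 5 numbers: the closure, from 0 (fully open) to 1 (shut), then the shift along the tool's x, y, z as a fraction of full scale, then the turn about the tool's x as a fraction of full scale. In form: [[grip, tx, ty, tz, twist], ...]. A call has 1 to 20 rows; each row shifts and turns the commanded pose from where the row before left it, along the tool's axes as they then stand; what a row does not reach is not made up. Full scale, the value 1, is 0.03 m for a shift and 6 degrees for a turn. A row lasts 1/10 s, in which the tool goes at most 50 mm and 8.59 degrees, less where a joint would pass 70% of its speed; a pose out of reach is approached as far as the arm can. A call with a number of a shift or a turn outside -1 to 1 is refused whole. A call with a gripper value outside its range is refused whole. The fingers move at their own pace and stop on an object; "newtons" is the grip in N (left out, the last holds). Time passes only in rows, so rows that do not move let the fingers close. It gives the time, the measured TCP pose, the force and the opening at its end, in the units of the state.
- manip.get_state(): the state, without advancing time (a new reading comes with each control period).
- manip.get_image(name): name is "scene" or "top" or "wrist"; returns (picture, depth): 400x640x3 uint8, red, green, blue; 400x640 float32, m along the optical axis (not along the pixel's ray), 0 where there is no reading.
- manip.camera_model(name): a dict with "mtx" (3x3 intrinsics, pixels), "R" (3x3) and "t" (3): a world point X has camera coordinates R X + t. Camera axes: x right, y down, z forward; pixel columns grow to the right and rows downward; lengths in m; the calibration is good to about 2 mm. A picture is of the moment at which its call begins: read the wrist's pose just before it. camera_model takes no time and is no camera call; for the wrist camera it gives the pose at the moment of the call.
- manip.sign_off(): hands the job in, once; it reports no verdict.
Trained networks look in the newest picture that a camera, given by its name, has taken for a name from the list of things; names that differ only in an ending like _2 or _b are one class to them, and where a whole thing is asked for, a point or a joint stands for the part that bears it (a point fixed in the world has none). Each returns a list of dicts, best first, with "conf" (0 to 1); they miss things now and then, are a little off and sometimes report something else, mostly with a low value. They report only what shows in the picture. A call takes as long as a camera call. They do not tell look-alikes from the thing itself.
- manip.regions_of(camera, query): "mask" (400x640 bool, what is visible of it).
- manip.mark_of(camera, query): "location" ([x, y, z] in m, in the coordinates of the camera as it stood for that picture, good to about 4 mm: a listed point, or the origin of a listed thing).
The state is a dict: "clock": time; "qpos": joint angles; "qd": joint speeds; "effort": joint torques, N m; "position": TCP position; "ee_rot": TCP orientation; "contact_force": force on the tool from outside, world axes, zero at the start; "moment": the same for the moment, N m; "width": finger opening in m.
Only numpy, scipy, OpenCV 4.12 (cv2) and the standard library are available. Lean on these libraries where they do the work, as an engineer would, in place of code of your own. Each camera call takes 0.05 s, during which the arm holds its last target.

## Working session

There is one attempt and no reset: what is moved stays moved. The work goes in short steps, Python scripts to look and compute and a tool call to move; the robot and the scene stay as the last step left them, time stands still between calls to the robot, and variables do not carry over. Pictures are saved under pics/ and viewed, and the job is handed in when it is done.

Besides the shell and the picture viewer there is one more tool, called after "Request:" as name(argument=value, ...), one argument or row to a line, values as JSON. play_rows: Moves the arm, as the interface text tells. Its arguments: {"type":"object","properties":{"steps":{"type":"array","items":{"type":"array","items":{"type":"number"}}},"newtons":{"type":"number"}},"required":["steps"]}

```bash
ls; mkdir -p pics; cat > h.py <<'E'
from rig import manip
import numpy as np, cv2
def shot(n,f):
    im,d=manip.get_image(n); cv2.imwrite('pics/'+f,im[:,:,::-1]); return im,d
def w(cam,u,v,z):
    M=np.array(cam['mtx']);p=np.array([(u-M[0,2])/M[0,0],(v-M[1,2])/M[1,1],1])*z
    return np.array(cam['R']).T@(p-np.array(cam['t']))
def c2w(cam,p): return np.array(cam['R']).T@(np.array(p)-np.array(cam['t']))
E
python3 - <<'E'
from h import *
s=manip.get_state();print(s)
for n in ['scene','top','wrist']:
    im,d=shot(n,n+'0.png')
    c=manip.camera_model(n)
    print(n,c2w(c,[0,0,0]))
E
```

```text
pics
{'clock': 0.0, 'qpos': array([-1.27699280e+00,  2.76586687e-01,  1.50614310e+00, -2.79751152e-06,
        1.36069445e+00, -1.20971659e-01]), 'qd': array([ 6.95787612e-04, -1.18173793e-03,  3.98078249e-04, -5.42319275e-05,
        1.85713435e-03, -1.65220737e-03]), 'effort': array([-2.76255441e-04, -4.16773403e+01, -2.45804983e+01, -2.67956975e-04,
        1.10872131e-02,  1.62953461e-05]), 'position': array([ 0.23160827, -0.52585362,  0.30304035]), 'ee_rot': array([-0.14495132, -0.69189782, -0.14624144,  0.69201153]), 'contact_force': array([-0.26378945, -0.27041267,  0.28428319]), 'moment': array([-3.63939954e-02, -2.20063442e-02,  4.10044052e-05]), 'width': 0.08522995594883347}
scene [1.28887653 0.39646201 0.9236404 ]
top [ 0.34996862 -0.01694791  1.0774621 ]
wrist [ 0.29377207 -0.49936926  0.37278548]
```

View pics/top0.png

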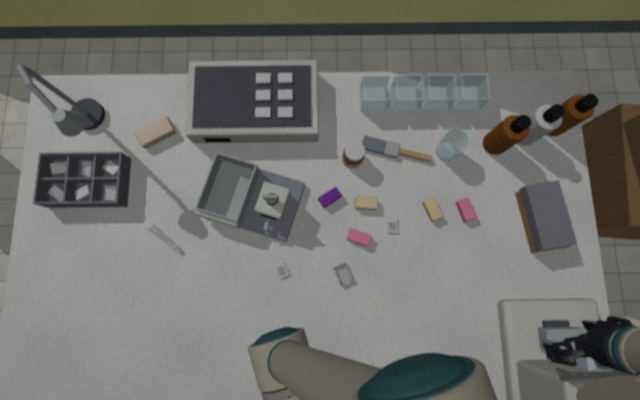

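View pics/scene0.png

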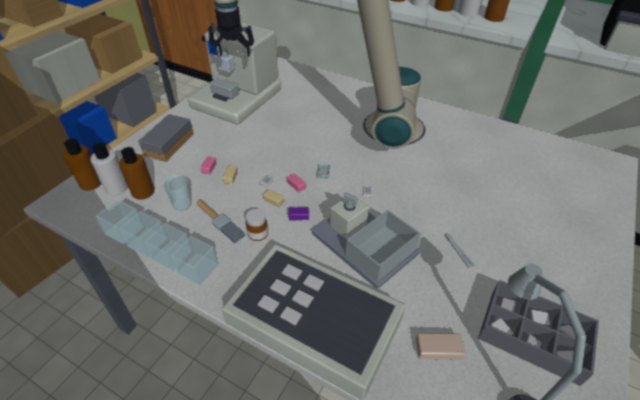

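```bash
python3 - <<'E'
from h import *
for cam in ['top','scene']:
  c=manip.camera_model(cam)
  for q in ['wax_a','tank_floor','wing','dispenser','mould','cassette_a']:
    for r in manip.mark_of(cam,q)[:6]:
        p=np.array(r['location']);M=np.array(c['mtx']);uv=M@p/p[2]
        print(cam,q,round(r['conf'],2),c2w(c,p).round(4),uv[:2].round())
E
```

```text
top wax_a 0.82 [ 5.521e-01 -1.693e-01  2.000e-04] [366. 203.]
top wax_a 0.67 [ 0.5331 -0.3475 -0.0023] [431. 209.]
top wax_a 0.63 [ 0.5258 -0.4367  0.0024] [464. 211.]
top wax_a 0.54 [ 0.4541 -0.1419  0.0008] [357. 238.]
top wax_a 0.51 [ 0.5682 -0.0672  0.0018] [329. 198.]
top tank_floor 0.9 [0.5847 0.2008 0.0268] [231. 191.]
top tank_floor 0.17 [ 0.5551 -0.1691  0.0044] [366. 202.]
top wing 0.46 [0.5448 0.0803 0.1177] [272. 198.]
top dispenser 0.96 [5.640e-01 1.429e-01 1.000e-04] [253. 200.]
top dispenser 0.24 [ 5.269e-01 -3.419e-01  3.000e-04] [429. 211.]
top mould 0.61 [ 3.617e-01 -9.670e-02 -3.000e-04] [342. 273.]
top mould 0.23 [0.587  0.2013 0.0261] [231. 190.]
top cassette_a 0.69 [ 0.4874 -0.2356 -0.0022] [391. 226.]
top cassette_a 0.47 [ 0.3732  0.0675 -0.0024] [280. 270.]
scene wax_a 0.74 [ 5.641e-01 -7.270e-02  2.000e-04] [298. 215.]
scene wax_a 0.63 [ 0.5473 -0.1664  0.0017] [275. 200.]
scene wax_a 0.5 [ 0.5309 -0.3464  0.001 ] [231. 178.]
scene wax_a 0.49 [ 4.546e-01 -1.413e-01 -3.000e-04] [298. 186.]
scene wax_a 0.47 [ 5.271e-01 -4.371e-01  3.000e-04] [210. 168.]
scene tank_floor 0.83 [0.5847 0.1989 0.0261] [381. 251.]
scene tank_floor 0.69 [ 0.3598 -0.1032  0.005 ] [323. 171.]
scene wing 0.66 [0.5454 0.0765 0.1127] [348. 203.]
scene dispenser 0.76 [0.5651 0.145  0.003 ] [365. 243.]
scene mould 0.62 [ 0.3615 -0.1018  0.004 ] [323. 172.]
scene cassette_a 0.65 [ 0.4916 -0.2397 -0.0028] [265. 183.]
scene cassette_a 0.61 [0.372  0.0678 0.0036] [369. 192.]
```

Candidates for the wax blocks in the top view are cream (366,203), cream (432,209), pink (359,238), pink (466,210) and purple (329,198). I choose the two cream ones, since the cassette at (392,226) lies between them. I'll check that in a crop and measure the yaws.

```bash
python3 - <<'E'
from h import *
im,d=manip.get_image('top'); c=manip.camera_model('top')
cv2.imwrite('pics/crop1.png',cv2.resize(im[140:290,190:490,::-1],None,fx=2.6,fy=2.6,interpolation=cv2.INTER_CUBIC))
def info(m,name,zlo=0.015,zhi=0.2):
    v,u=np.nonzero(m)
    P=np.array([w(c,a,b,d[b,a]) for a,b in zip(u,v)]); P=P[(P[:,2]>zlo)&(P[:,2]<zhi)]
    r=cv2.minAreaRect((P[:,:2]*1000).astype(np.float32))
    print(name,im[m].mean(0).round(),len(P),'ctr mm',np.round(r[0],1),'size',np.round(r[1],1),'ang',round(r[2],1),'z',P[:,2].mean().round(4), P[:,2].max().round(4))
for r in manip.regions_of('top','wax_a')[:6]:
    info(r['mask'],'wax %.2f'%r['conf'])
for q in ['wing','tank_floor','dispenser','mould','cassette_a','specimen_jar','forceps','beaker','brush']:
    for r in manip.regions_of('top',q)[:2]:
        m=r['mask'];v,u=np.nonzero(m);print(q,u.mean().round(),v.mean().round());
        try: info(m,q+' %.2f'%r['conf'],-0.01)
        except Exception as e:print(e)
# dispenser footprint, wing pixels
P=np.array([[w(c,u,v,d[v,u]) for u in range(180,320)] for v in range(140,260)])
for lo,hi in [(0.015,0.03),(0.08,0.092),(0.093,0.106),(0.12,0.15)]:
    m=((P[...,2]>lo)&(P[...,2]<hi)).astype(np.uint8)
    n,l,st,_=cv2.connectedComponentsWithStats(m)
    for k in range(1,n):
        if st[k,4]>12:
            X=P[l==k]; r=cv2.minAreaRect((X[:,:2]*1000).astype(np.float32)); print(lo,st[k,4],np.round(r[0],1),np.round(r[1],1),round(r[2],1),X[:,2].mean().round(4))
E
```

```text
wax 0.75 [143.  90. 109.] 284 ctr mm [ 527.  -436.2] size [59.5 32.5] ang 18.4 z 0.0251 0.0309
wax 0.66 [142. 132. 106.] 267 ctr mm [ 548.7 -166. ] size [60.1 33.3] ang 84.5 z 0.0254 0.0322
wax 0.63 [91. 95. 95.] 131 ctr mm [546.3  81. ] size [36.  26.4] ang 88.7 z 0.1276 0.1446
wax 0.57 [ 83.  48. 107.] 257 ctr mm [565.9 -66.9] size [32.5 58.9] ang 32.5 z 0.0255 0.0318
wax 0.52 [150.  95. 115.] 270 ctr mm [ 455.7 -142.7] size [58.7 32.3] ang 68.8 z 0.0257 0.0314
wax 0.51 [140. 131. 106.] 281 ctr mm [ 529.4 -346.2] size [59.8 33.7] ang 20.9 z 0.0253 0.031
wing 271.0 198.0
wing 0.50 [90. 95. 95.] 106 ctr mm [543.6  81.1] size [33.  21.1] ang 65.3 z 0.1322 0.1446
tank_floor 249.0 198.0
tank_floor 0.57 [91. 95. 95.] 6192 ctr mm [573.6 152.8] size [273.4 190.4] ang 71.8 z 0.0459 0.1446
dispenser 249.0 198.0
dispenser 0.60 [91. 95. 96.] 6318 ctr mm [572.2 150.5] size [276.1 198.1] ang 72.1 z 0.045 0.1446
mould 343.0 274.0
mould 0.71 [114. 120. 120.] 279 ctr mm [358.9 -99.2] size [54.6 35.2] ang 24.6 z 0.004 0.02
mould 452.0 144.0
mould 0.16 [118. 126. 126.] 772 ctr mm [ 716.5 -412.4] size
[... 282 characters left out ...]
2 0.0813
forceps 164.0 239.0
forceps 0.63 [125. 130. 130.] 254 ctr mm [456.6 378.3] size [113.4  20.4] ang 50.7 z 0.0041 0.0124
beaker 452.0 144.0
beaker 0.61 [117. 126. 126.] 758 ctr mm [ 697.8 -398.9] size [67.  68.9] ang 0.5 z 0.0523 0.0943
brush 392.0 150.0
brush 0.65 [102. 101.  95.] 796 ctr mm [ 702.2 -259.1] size [194.7  54.8] ang 83.2 z 0.0167 0.0736
0.015 206 [728.  139.8] [  4.8 351.4] 0.3 0.0222
0.015 1743 [589.3 207. ] [ 92.5 145.8] 71.8 0.0258
0.015 1880 [546.4  86.7] [129.7 169.8] 71.9 0.0219
0.08 432 [584.5 200.9] [114.6 159.1] 71.8 0.0861
0.08 14 [503.8  86.3] [30.1  1.8] 73.1 0.0835
0.093 747 [544.7  81.8] [69.8 80. ] 71.8 0.0998
0.12 82 [543.4  81.1] [36.  10.7] 87.2 0.1382
```

View pics/crop1.png

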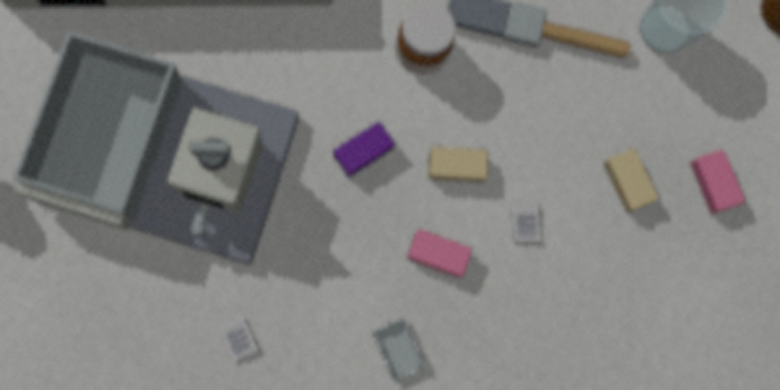

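View pics/wrist0.png

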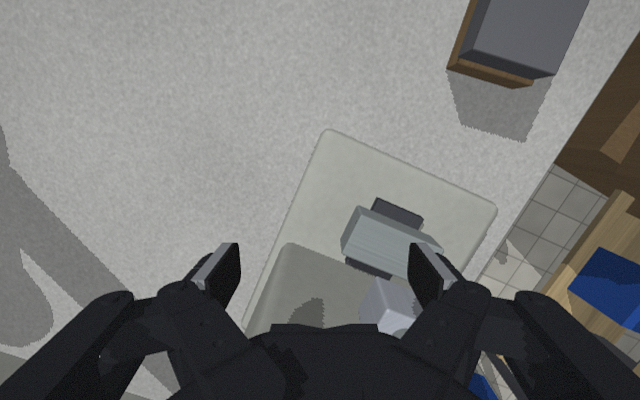

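The crop confirms it: the cream blocks are at crop (458,164) and (632,180), next to pink at (440,253) and (718,181) and purple at (364,150). The dispenser's yaw is about -18.2°, and the wing lies at about 87° in the world, so the screw stands near 1.84 rad.

```bash
cat >> h.py <<'E'
from scipy.spatial.transform import Rotation as Ro
def axes(s):
    q=s['ee_rot'];return Ro.from_quat([q[1],q[2],q[3],q[0]]).as_matrix()
def plan(xyz,jaw=None,s=None):
    """jaw: world angle deg of tool y (mod 180). prints twist deg then shift in tool axes in units after twist"""
    s=s or manip.get_state(); R=axes(s)
    cur=np.degrees(np.arctan2(R[1,1],R[0,1])); q6=np.degrees(s['qpos'][5]); q1=np.degrees(s['qpos'][0])
    print('clock',round(s['clock'],2),'tcp',s['position'].round(4),'jaw',cur.round(2),'q1',q1.round(1),'q6',q6.round(1),'width',round(s['width'],4),'down',R[:,0].round(3))
    if xyz is None:return
    opts=[0.] if jaw is None else [((jaw-cur+90)%180)-90]
    if jaw is not None: opts.append(opts[0]-180*np.sign(opts[0]))
    for dyaw in opts:
        tw=-dyaw # about tool x (down)
        R2=R@Ro.from_euler('x',tw,degrees=True).as_matrix()
        dl=R2.T@(np.array(xyz)-s['position'])
        print('twist deg',round(tw,2),'units',round(tw/6,3),'shift units',(dl/0.03).round(3))
E
python3 - <<'E'
from h import *
plan([0.549,-0.166,0.2],-5.5)
plan([0.549,-0.166,0.2],None)
s=manip.get_state();print(axes(s).round(3))
E
```

```text
clock 1.3 tcp [ 0.2317 -0.5263  0.3039] jaw -66.23 q1 -73.2 q6 -6.9 width 0.085 down [ 0. -0. -1.]
twist deg -60.73 units -10.122 shift units [  3.463   9.376 -12.968]
twist deg 119.27 units 19.878 shift units [ 3.463 -9.376 12.968]
clock 1.3 tcp [ 0.2317 -0.5263  0.3039] jaw -66.23 q1 -73.2 q6 -6.9 width 0.085 down [ 0. -0. -1.]
twist deg -0.0 units -0.0 shift units [  3.463  -6.729 -14.519]
[[ 0.     0.403 -0.915]
 [-0.    -0.915 -0.403]
 [-1.     0.     0.   ]]
```

Request:
play_rows(
  steps=[
    [0.3, 0, -0.449, -0.968, 0],
    [0.3, 0, -0.449, -0.968, 0],
    [0.3, 0, -0.449, -0.968, 0],
    [0.3, 0, -0.449, -0.968, 0],
    [0.3, 0, -0.449, -0.968, 0],
    [0.3, 0, -0.449, -0.968, 0],
    [0.3, 0, -0.449, -0.968, 0],
    [0.3, 0, -0.449, -0.968, 0],
    [0.3, 0, -0.449, -0.968, 0],
    [0.3, 0, -0.449, -0.968, 0],
    [0.3, 0, -0.449, -0.968, 0],
    [0.3, 0, -0.449, -0.968, 0],
    [0.3, 0, -0.449, -0.968, 0],
    [0.3, 0, -0.449, -0.968, 0],
    [0.3, 0, -0.449, -0.968, 0],
  ],
  newtons=30,
)

```text
clock: 2.8
position: [0.5498, -0.1647, 0.304]
ee_rot: [0.146, 0.692, 0.146, -0.692]
contact_force: [0.6, -0.4, 0.0]
width: 0.0596
```

Request:
play_rows(
  steps=[
    [0.3, 0.3, 0, 0, -1],
    [0.3, 0.3, 0, 0, -1],
    [0.3, 0.3, 0, 0, -1],
    [0.3, 0.3, 0, 0, -1],
    [0.3, 0.3, 0, 0, -1],
    [0.3, 0.3, 0, 0, -1],
    [0.3, 0.3, 0, 0, -1],
    [0.3, 0.3, 0, 0, -1],
    [0.3, 0.3, 0, 0, -1],
    [0.3, 0.3, 0, 0, -1],
    [0.3, 0.3, 0, 0, -0.12],
    [0.3, 0, 0, 0, 0],
  ],
)

```text
clock: 4.0
position: [0.5483, -0.1655, 0.2036]
ee_rot: [-0.474, -0.523, -0.476, 0.524]
contact_force: [-0.2, -0.7, 0.1]
width: 0.0594
```

```bash
python3 - <<'E'
from h import *
plan([0.549,-0.166,0.077],-5.5)
im,d=shot('wrist','wr1.png')
c=manip.camera_model('wrist')
for r in manip.regions_of('wrist','wax_a')[:4]:
    m=r['mask'];v,u=np.nonzero(m)
    P=np.array([w(c,a,b,d[b,a]) for a,b in zip(u,v)])
    P=P[(P[:,2]>0.02)&(P[:,2]<0.03)]
    if len(P)<20: continue
    q=cv2.minAreaRect((P[:,:2]*1000).astype(np.float32));print(round(r['conf'],2),im[m].mean(0).round(),np.round(q[0],1),np.round(q[1],1),round(q[2],1))
E
```

```text
clock 4.0 tcp [ 0.5483 -0.1655  0.2036] jaw -5.61 q1 -23.8 q6 -18.1 width 0.0594 down [-0.002  0.001 -1.   ]
twist deg -0.11 units -0.019 shift units [4.22  0.036 0.017]
twist deg 179.89 units 29.981 shift units [ 4.22  -0.036 -0.017]
0.8 [ 98.  56. 129.] [568.4 -69.6] [32.1 59.1] 32.6
0.68 [177. 107. 131.] [ 458.  -145.5] [59.5 32.5] 68.8
0.67 [179. 166. 133.] [ 551.  -167.8] [59.3 31.9] 85.5
```

View pics/wr1.png

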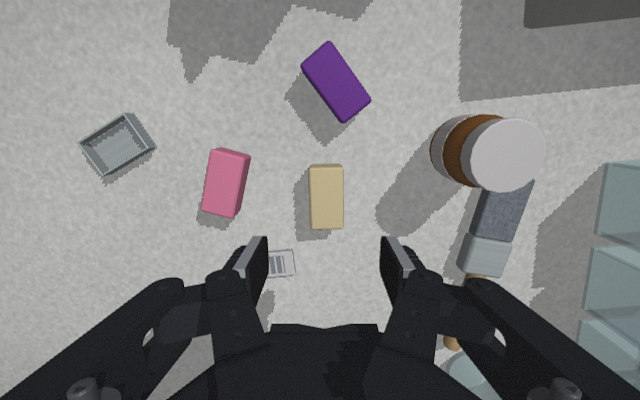

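The wrist picture shows the cream block centred between the fingers at (326,196), with pink at (226,183) and purple at (336,82) clear of it. The wrist measurement agrees with the top view, so I descend and grip.

Request:
play_rows(
  steps=[
    [0.3, 0.8, 0.06, 0.05, 0],
    [0.3, 0.8, 0, 0, 0],
    [0.3, 0.8, 0, 0, 0],
    [0.3, 0.8, 0, 0, 0],
    [0.3, 0.6, 0, 0, 0],
    [0.3, 0.4, 0, 0, 0],
    [0.3, 0, 0, 0, 0],
    [1, 0, 0, 0, 0],
    [1, 0, 0, 0, 0],
    [1, 0, 0, 0, 0],
    [1, 0, 0, 0, 0],
    [1, 0, 0, 0, 0],
  ],
  newtons=30,
)

```text
clock: 5.3
position: [0.5515, -0.1679, 0.0802]
ee_rot: [0.476, 0.524, 0.474, -0.523]
contact_force: [0.3, 0.2, 6.6]
width: 0.0314
```

```bash
python3 - <<'E'
from h import *
ex=np.array([np.cos(np.radians(-18.2)),np.sin(np.radians(-18.2))])
T=np.array([.5845,.2009])
for k in (-.032,.032): print(T+k*ex)
t=T-.032*ex
plan([t[0],t[1],0.24],-18.2)
print(manip.get_state()['contact_force'])
E
```

```text
[0.55410089 0.21089472]
[0.61489911 0.19090528]
clock 5.3 tcp [ 0.5515 -0.1679  0.0802] jaw -5.52 q1 -23.8 q6 -18.3 width 0.0314 down [ 0.003 -0.001 -1.   ]
twist deg 12.68 units 2.114 shift units [ -5.342  -3.844 -12.019]
twist deg -167.32 units -27.886 shift units [-5.342  3.844 12.019]
[0.30219455 0.19703596 6.55099795]
```

Request:
play_rows(
  steps=[
    [1, -0.4, 0, 0, 0],
    [1, -0.7, 0, 0, 0],
    [1, -0.9, 0, 0, 0],
    [1, -0.9, 0, 0, 0],
    [1, -0.9, 0, 0, 0.7],
    [1, -0.9, 0, 0, 0.7],
    [1, -0.6, 0, 0, 0.714],
    [1, 0, -0.31, -0.93, 0],
    [1, 0, -0.31, -0.93, 0],
    [1, 0, -0.31, -0.93, 0],
    [1, 0, -0.31, -0.93, 0],
    [1, 0, -0.31, -0.93, 0],
    [1, 0, -0.31, -0.93, 0],
    [1, 0, -0.31, -0.93, 0],
    [1, 0, -0.31, -0.93, 0],
    [1, 0, -0.31, -0.93, 0],
    [1, 0, -0.31, -0.93, 0],
    [1, 0, -0.31, -0.93, 0],
    [1, 0, -0.31, -0.93, 0],
    [1, 0, -0.2, -0.7, 0],
  ],
)

```text
clock: 7.3
position: [0.5493, 0.209, 0.2383]
ee_rot: [-0.415, -0.573, -0.415, 0.573]
contact_force: [0.1, -0.6, -0.8]
width: 0.031
```

```bash
python3 - <<'E'
from h import *
plan([.5541,.2109,0.118],-18.2)
shot('wrist','wr2.png')
E
```

```text
clock 7.3 tcp [0.5493 0.209  0.2383] jaw -18.15 q1 14.0 q6 32.2 width 0.031 down [-0.  0. -1.]
twist deg 0.05 units 0.009 shift units [ 4.011  0.134 -0.111]
twist deg -179.95 units -29.991 shift units [ 4.011 -0.134  0.111]
```

View pics/wr2.png

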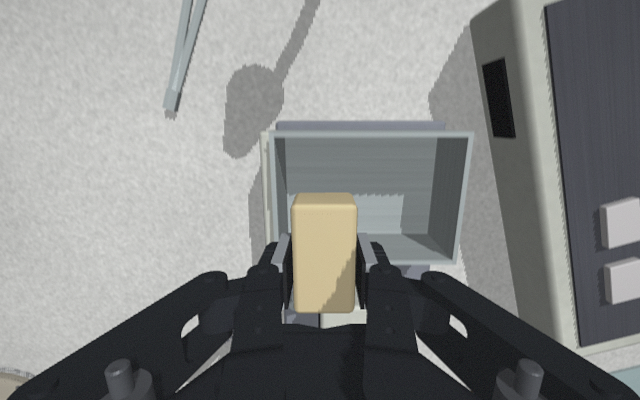

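Request:
play_rows(
  steps=[
    [1, 0.6, 0.134, -0.111, 0],
    [1, 0.8, 0, 0, 0],
    [1, 0.8, 0, 0, 0],
    [1, 0.8, 0, 0, 0],
    [1, 0.7, 0, 0, 0],
    [1, 0.5, 0, 0, 0],
    [1, 0, 0, 0, 0],
    [0.5, 0, 0, 0, 0],
    [0.5, 0, 0, 0, 0],
    [0.5, 0, 0, 0, 0],
  ],
)

```text
clock: 8.35
position: [0.5579, 0.2087, 0.1137]
ee_rot: [0.416, 0.575, 0.413, -0.571]
contact_force: [5.1, -1.3, 2.0]
width: 0.0426
```

```bash
python3 - <<'E'
from h import *
plan([.5541,.2109,0.24],-18.2);print(manip.get_state()['contact_force'])
shot('wrist','wr3.png')
E
```

```text
clock 8.35 tcp [0.5579 0.2087 0.1137] jaw -18.18 q1 13.9 q6 32.1 width 0.0426 down [ 0.008  0.    -1.   ]
twist deg 0.02 units 0.003 shift units [-4.211 -0.114 -0.04 ]
twist deg -179.98 units -29.997 shift units [-4.211  0.114  0.04 ]
[ 5.09007076 -1.33115268  1.96132594]
```

View pics/wr3.png

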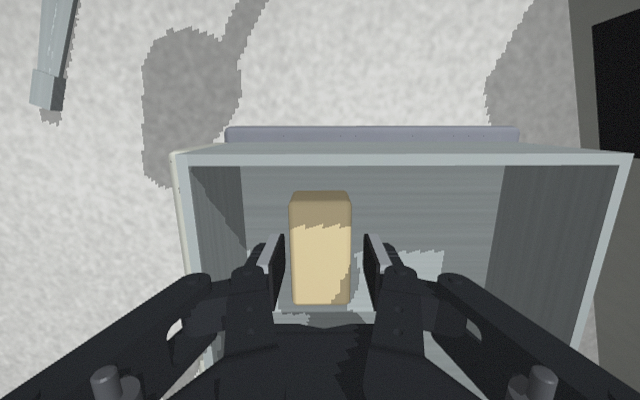

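Block A is in the tank at (320,245), and a finger knuckle is only lightly touching the wall. Next is B.

Request:
play_rows(
  steps=[
    [0.5, -0.6, 0.1, 0, 0],
    [0.5, -0.8, 0, 0, 0],
    [0.5, -0.9, 0, 0, 0],
    [0.5, -0.9, 0, 0, 0],
    [0.3, -0.9, 0, 0, 0],
    [0.3, 0, 0, 0.5, 0],
    [0.3, 0, 0, 0, 0],
  ],
)

```text
clock: 9.1
position: [0.5521, 0.1925, 0.2355]
ee_rot: [-0.415, -0.573, -0.414, 0.573]
contact_force: [-0.3, -0.6, -0.3]
width: 0.0599
```

```bash
python3 - <<'E'
from h import *
plan([.531,-.348,0.2],None);plan([.531,-.348,0.2],-69.1)
E
```

```text
clock 9.1 tcp [0.5521 0.1925 0.2355] jaw -18.25 q1 12.4 q6 30.7 width 0.0599 down [-0.    -0.001 -1.   ]
twist deg -0.0 units -0.0 shift units [ 1.203  4.975 17.328]
clock 9.1 tcp [0.5521 0.1925 0.2355] jaw -18.25 q1 12.4 q6 30.7 width 0.0599 down [-0.    -0.001 -1.   ]
twist deg 50.85 units 8.475 shift units [ 1.203 16.578  7.082]
twist deg -129.15 units -21.525 shift units [  1.203 -16.578  -7.082]
```

Request:
play_rows(
  steps=[
    [0.3, 0, 0.276, 0.963, 0],
    [0.3, 0, 0.276, 0.963, 0],
    [0.3, 0, 0.276, 0.963, 0],
    [0.3, 0, 0.276, 0.963, 0],
    [0.3, 0, 0.276, 0.963, 0],
    [0.3, 0, 0.276, 0.963, 0],
    [0.3, 0, 0.276, 0.963, 0],
    [0.3, 0, 0.276, 0.963, 0],
    [0.3, 0, 0.276, 0.963, 0],
    [0.3, 0, 0.276, 0.963, 0],
    [0.3, 0, 0.276, 0.963, 0],
    [0.3, 0, 0.276, 0.963, 0],
    [0.3, 0, 0.276, 0.963, 0],
    [0.3, 0, 0.276, 0.963, 0],
    [0.3, 0, 0.276, 0.963, 0],
    [0.3, 0, 0.276, 0.963, 0],
    [0.3, 0, 0.276, 0.963, 0],
    [0.3, 0, 0.276, 0.963, 0],
  ],
)

```text
clock: 10.9
position: [0.5312, -0.3472, 0.233]
ee_rot: [-0.413, -0.573, -0.416, 0.573]
contact_force: [0.9, -0.6, -0.5]
width: 0.0594
```

Request:
play_rows(
  steps=[
    [0.3, 0.13, 0, 0, 0.942],
    [0.3, 0.13, 0, 0, 0.942],
    [0.3, 0.13, 0, 0, 0.942],
    [0.3, 0.13, 0, 0, 0.942],
    [0.3, 0.13, 0, 0, 0.942],
    [0.3, 0.13, 0, 0, 0.942],
    [0.3, 0.13, 0, 0, 0.942],
    [0.3, 0.13, 0, 0, 0.942],
    [0.3, 0.13, 0, 0, 0.942],
    [0.3, 0, 0, 0, 0],
  ],
)

```text
clock: 11.9
position: [0.5311, -0.3458, 0.1976]
ee_rot: [-0.127, -0.694, -0.13, 0.696]
contact_force: [-0.9, 0.5, -0.8]
width: 0.0592
```

```bash
python3 - <<'E'
from h import *
im,d=shot('wrist','wr4.png')
c=manip.camera_model('wrist')
for r in manip.regions_of('wrist','wax_a')[:4]:
    m=r['mask'];v,u=np.nonzero(m)
    P=np.array([w(c,a,b,d[b,a]) for a,b in zip(u,v)])
    P=P[(P[:,2]>0.02)&(P[:,2]<0.03)]
    if len(P)<20: continue
    q=cv2.minAreaRect((P[:,:2]*1000).astype(np.float32));print(round(r['conf'],2),im[m].mean(0).round(),np.round(q[0],1),np.round(q[1],1),round(q[2],1))
    if im[m].mean(0)[1]>140: plan([q[0][0]/1000,q[0][1]/1000,0.081],q[2] if q[1][0]<q[1][1] else q[2]+90)
E
```

```text
0.87 [169. 156. 125.] [ 531.3 -348.5] [60.4 31.9] 21.0
clock 12.0 tcp [ 0.5316 -0.3462  0.1987] jaw -68.97 q1 -39.4 q6 29.6 width 0.0596 down [-0.002  0.002 -1.   ]
twist deg 0.02 units 0.004 shift units [3.922 0.076 0.033]
twist deg -179.98 units -29.996 shift units [ 3.922 -0.076 -0.033]
0.85 [64. 37. 85.] [570.6 -75. ] [32.4 50.1] 32.5
0.83 [166.  99. 122.] [ 530.1 -438.6] [58.7 31.9] 17.7
0.81 [149.  90. 110.] [ 456.8 -146.5] [59.4 33.4] 69.4
```

View pics/wr4.png

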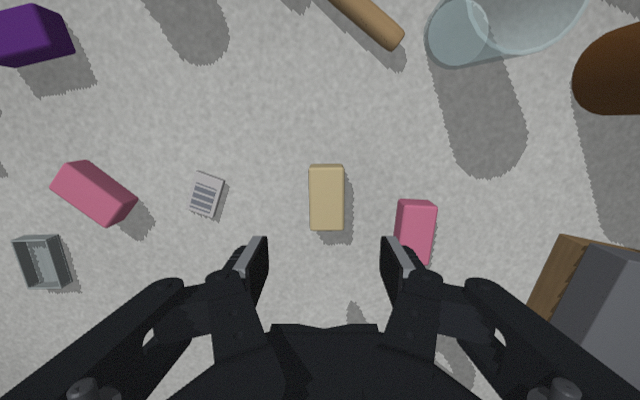

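The cream block is at (326,197) between the fingers, with pink at (415,232) just outside them. Descending onto it.

Request:
play_rows(
  steps=[
    [0.3, 0.8, 0.076, 0.033, 0],
    [0.3, 0.8, 0, 0, 0],
    [0.3, 0.8, 0, 0, 0],
    [0.3, 0.8, 0, 0, 0],
    [0.3, 0.5, 0, 0, 0],
    [0.3, 0.22, 0, 0, 0],
    [0.3, 0, 0, 0, 0],
    [1, 0, 0, 0, 0],
    [1, 0, 0, 0, 0],
    [1, 0, 0, 0, 0],
    [1, 0, 0, 0, 0],
    [1, 0, 0, 0, 0],
    [1, -0.4, 0, 0, 0],
    [1, -0.7, 0, 0, 0],
    [1, -0.9, 0, 0, 0],
    [1, -0.9, 0, 0, 0],
    [1, -0.9, 0, 0, 0],
    [1, -0.9, 0, 0, 0],
    [1, -0.6, 0, 0, 0],
  ],
)

```text
clock: 13.9
position: [0.5323, -0.3492, 0.2439]
ee_rot: [0.129, 0.696, 0.128, -0.695]
contact_force: [0.0, -0.4, -0.4]
width: 0.0311
```

```bash
python3 - <<'E'
from h import *
t=np.array([.5845,.2009])+.027*np.array([.95,-.3123]);print(t)
plan([t[0],t[1],0.24],None);plan([t[0],t[1],0.24],-18.2)
E
```

```text
[0.61015   0.1924679]
clock 13.9 tcp [ 0.5323 -0.3492  0.2439] jaw -69.06 q1 -39.5 q6 29.5 width 0.0311 down [ 0.002 -0.002 -1.   ]
twist deg -0.0 units -0.0 shift units [  0.104 -15.934  -8.877]
clock 13.9 tcp [ 0.5323 -0.3492  0.2439] jaw -69.06 q1 -39.5 q6 29.5 width 0.0311 down [ 0.002 -0.002 -1.   ]
twist deg -50.86 units -8.476 shift units [  0.104  -3.173 -17.962]
twist deg 129.14 units 21.524 shift units [ 0.104  3.173 17.962]
```

Request:
play_rows(
  steps=[
    [1, 0, 0, 0, -0.942],
    [1, 0, 0, 0, -0.942],
    [1, 0, 0, 0, -0.942],
    [1, 0, 0, 0, -0.942],
    [1, 0, 0, 0, -0.942],
    [1, 0, 0, 0, -0.942],
    [1, 0, 0, 0, -0.942],
    [1, 0, 0, 0, -0.942],
    [1, 0, 0, 0, -0.942],
  ],
)

```text
clock: 14.8
position: [0.5318, -0.3488, 0.2415]
ee_rot: [-0.416, -0.572, -0.416, 0.572]
contact_force: [0.1, -1.0, -0.7]
width: 0.0313
```

Request:
play_rows(
  steps=[
    [1, 0, -0.167, -0.945, 0],
    [1, 0, -0.167, -0.945, 0],
    [1, 0, -0.167, -0.945, 0],
    [1, 0, -0.167, -0.945, 0],
    [1, 0, -0.167, -0.945, 0],
    [1, 0, -0.167, -0.945, 0],
    [1, 0, -0.167, -0.945, 0],
    [1, 0, -0.167, -0.945, 0],
    [1, 0, -0.167, -0.945, 0],
    [1, 0, -0.167, -0.945, 0],
    [1, 0, -0.167, -0.945, 0],
    [1, 0, -0.167, -0.945, 0],
    [1, 0, -0.167, -0.945, 0],
    [1, 0, -0.167, -0.945, 0],
    [1, 0, -0.167, -0.945, 0],
    [1, 0, -0.167, -0.945, 0],
    [1, 0, -0.167, -0.945, 0],
    [1, 0, -0.167, -0.945, 0],
    [1, 0, -0.167, -0.945, 0],
    [1, 0, 0, 0, 0],
  ],
)

```text
clock: 16.8
position: [0.6098, 0.1958, 0.2413]
ee_rot: [0.415, 0.573, 0.416, -0.572]
contact_force: [0.6, -0.9, -0.0]
width: 0.0314
```

```bash
python3 - <<'E'
from h import *
plan([.6102,.1925,0.122],-18.2)
shot('wrist','wr5.png')
E
```

```text
clock 16.8 tcp [0.6098 0.1958 0.2413] jaw -18.0 q1 11.5 q6 29.5 width 0.0314 down [ 0.     0.002 -1.   ]
twist deg 0.2 units 0.033 shift units [3.977 0.049 0.107]
twist deg -179.8 units -29.967 shift units [ 3.977 -0.049 -0.107]
```

View pics/wr5.png

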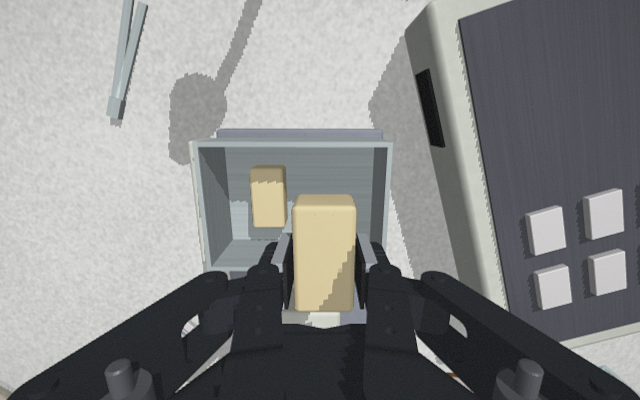

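Block A lies in the tank at (268,197), and B is held at (325,250) beside it. I'll lower B and release it.

Request:
play_rows(
  steps=[
    [1, 0.6, 0.049, 0.107, 0],
    [1, 0.8, 0, 0, 0],
    [1, 0.8, 0, 0, 0],
    [1, 0.8, 0, 0, 0],
    [1, 0.6, 0, 0, 0],
    [1, 0.4, 0, 0, 0],
    [1, 0, 0, 0, 0],
    [0.5, 0, 0, 0, 0],
    [0.5, 0, 0, 0, 0],
    [0.5, 0, 0, 0, 0],
    [0.5, 0, 0, 0, 0],
    [0.5, -0.6, 0, 0, 0],
    [0.5, -0.9, 0, 0, 0],
    [0.5, -0.9, 0, 0, 0],
    [0.5, -0.9, 0, 0, 0],
    [0.5, -0.9, 0, 0, 0],
    [0.5, 0, 0, 0, 0],
  ],
)

```text
clock: 18.55
position: [0.6123, 0.1894, 0.2521]
ee_rot: [0.416, 0.576, 0.413, -0.57]
contact_force: [0.2, -0.5, 0.1]
width: 0.0427
```

```bash
python3 - <<'E'
from h import *
im,d=shot('wrist','wr6.png')
plan([.544,.081,0.25],-2.8)
plan([.544,.081,0.25],None)
E
```

```text
clock 18.6 tcp [0.6113 0.1892 0.2498] jaw -18.19 q1 11.0 q6 29.2 width 0.043 down [ 0.005  0.001 -1.   ]
twist deg -15.39 units -2.565 shift units [-0.023 -2.063  3.71 ]
twist deg 164.61 units 27.435 shift units [-0.023  2.063 -3.71 ]
clock 18.6 tcp [0.6113 0.1892 0.2498] jaw -18.19 q1 11.0 q6 29.2 width 0.043 down [ 0.005  0.001 -1.   ]
twist deg -0.0 units -0.0 shift units [-0.023 -1.005  4.125]
```

View pics/wr6.png

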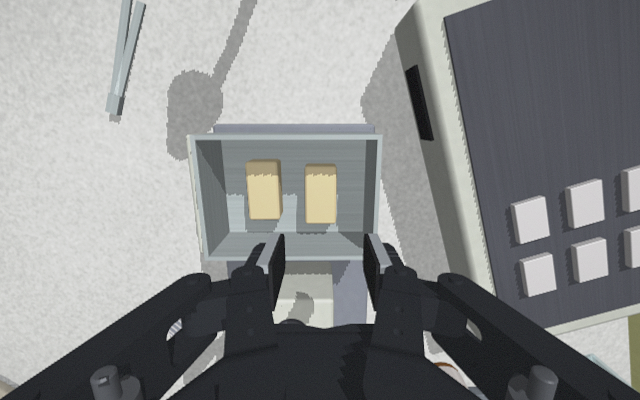

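Both blocks are in the tank, at (264,190) and (320,194). Next I move over the wing.

Request:
play_rows(
  steps=[
    [0.4, -0.7, 0, 0, -0.85],
    [0.4, -0.7, 0, 0, -0.85],
    [0.4, -0.2, 0, 0, -0.865],
    [0.4, 0, -0.516, 0.928, 0],
    [0.4, 0, -0.516, 0.928, 0],
    [0.4, 0, -0.516, 0.928, 0],
    [0.4, 0, -0.516, 0.928, 0],
    [0.4, 0, 0, 0, 0],
    [0.4, 0, 0, 0, 0],
  ],
)

```text
clock: 19.5
position: [0.5425, 0.0804, 0.2944]
ee_rot: [-0.487, -0.512, -0.488, 0.513]
contact_force: [1.4, -0.1, 1.2]
width: 0.0513
```

```bash
python3 - <<'E'
from h import *
im,d=shot('wrist','wr7.png')
c=manip.camera_model('wrist')
P=np.array([[w(c,u,v,d[v,u]) if d[v,u]>0 else [9,9,9] for u in range(640)] for v in range(400)])
for lo,hi in [(0.136,0.147),(0.116,0.147),(0.094,0.105)]:
    m=((P[...,2]>lo)&(P[...,2]<hi)&(np.hypot(P[...,0]-.544,P[...,1]-.081)<.07)).astype(np.uint8)
    n,l,st,ce=cv2.connectedComponentsWithStats(m)
    for k in range(1,n):
        if st[k,4]>100:
            X=P[l==k];q=cv2.minAreaRect((X[:,:2]*1000).astype(np.float32));print(lo,st[k,4],ce[k].round(),np.round(q[0],1),np.round(q[1],1),round(q[2],1),X[:,2].mean().round(4))
for r in manip.mark_of('wrist','wing')[:2]: print(r['conf'],c2w(c,r['location']).round(4))
plan([.544,.081,0.2],None)
E
```

```text
0.136 507 [328. 203.] [547.1  81.2] [37.5  9.9] 89.7 0.1412
0.116 608 [328. 201.] [547.5  81.3] [37.4 14.2] 87.9 0.1387
0.094 4802 [327. 189.] [547.2  80.6] [70.4 80.1] 72.0 0.0998
0.92 [0.5439 0.0806 0.1134]
clock 19.6 tcp [0.5433 0.0812 0.2946] jaw -2.79 q1 1.2 q6 4.0 width 0.0512 down [-0.001  0.    -1.   ]
twist deg -0.0 units -0.0 shift units [3.153 0.027 0.006]
```

View pics/wr7.png

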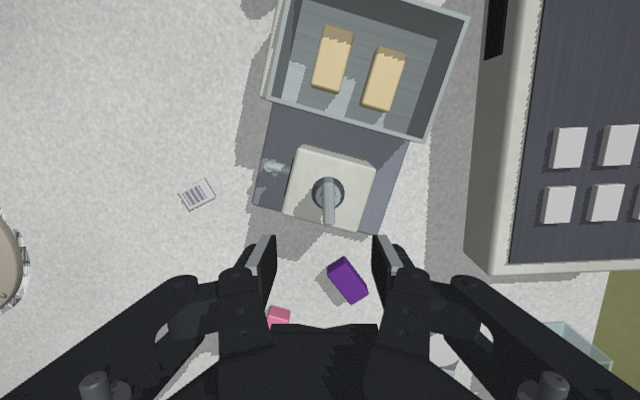

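The wing is at (328,203): world (0.546, 0.081), yaw about 89.7°, so the screw angle is about 1.88 rad. Both blocks are visible in the tank. I'll grasp across the wing now.

Request:
play_rows(
  steps=[
    [0.4, 0.6, 0.09, 0, -0.42],
    [0.4, 0.7, 0, 0, 0],
    [0.4, 0.7, 0, 0, 0],
    [0.4, 0.6, 0, 0, 0],
    [0.4, 0.4, 0, 0, 0],
    [0.4, 0.19, 0, 0, 0],
    [0.4, 0, 0, 0, 0],
    [1, 0, 0, 0, 0],
    [1, 0, 0, 0, 0],
    [1, 0, 0, 0, 0],
    [1, 0, 0, 0, 0],
    [1, 0, 0, 0, 0],
    [1, 0, 0, 0, 0],
  ],
  newtons=40,
)

```text
clock: 20.9
position: [0.546, 0.0805, 0.2004]
ee_rot: [0.499, 0.502, 0.498, -0.501]
contact_force: [-1.0, 0.7, 5.7]
width: 0.009
```

```bash
python3 - <<'E'
from h import *
im,d=shot('wrist','wr8.png')
plan([.546,.081,0.199],-0.3);s=manip.get_state();print(s['contact_force'],s['moment'])
E
```

```text
clock 20.95 tcp [0.5459 0.0805 0.2004] jaw -0.3 q1 1.2 q6 1.5 width 0.0086 down [ 0.001  0.    -1.   ]
twist deg 0.0 units 0.0 shift units [ 0.048  0.002 -0.016]
twist deg -180.0 units -30.0 shift units [ 0.048 -0.002  0.016]
[-0.84864418 -0.33870306  5.93862431] [ 0.06081654  0.18242441 -0.07586297]
```

View pics/wr8.png

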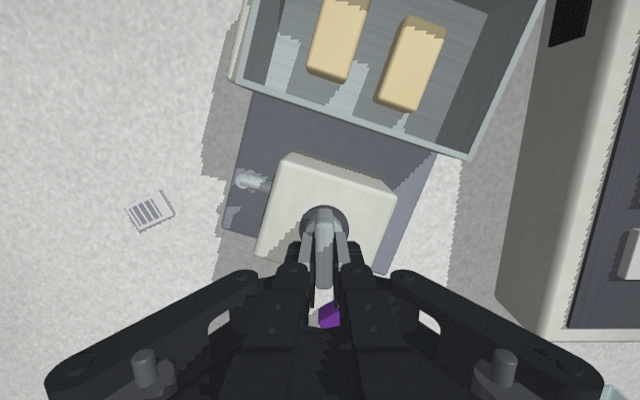

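The fingers hold the wing with an opening of 9 mm. I'll raise slightly to ease the tip contact on the collar, then turn clockwise.

Request:
play_rows(
  steps=[
    [1, -0.08, 0, 0, 0],
    [1, 0, 0, 0, 0.5],
    [1, 0, 0, 0, 1],
    [1, 0, 0, 0, 1],
    [1, 0, 0, 0, 1],
    [1, 0, 0, 0, 1],
    [1, 0, 0, 0, 1],
    [1, 0, 0, 0, 1],
    [1, 0, 0, 0, 1],
    [1, 0, 0, 0, 1],
    [1, 0, 0, 0, 1],
    [1, 0, 0, 0, 1],
    [1, 0, 0, 0, 1],
    [1, 0, 0, 0, 1],
    [1, 0, 0, 0, 1],
    [1, 0, 0, 0, 1],
    [1, 0, 0, 0, 1],
    [1, 0, 0, 0, 0.5],
    [1, 0, 0, 0, 0],
  ],
)

```text
clock: 22.85
position: [0.5454, 0.0811, 0.2006]
ee_rot: [0.039, -0.706, 0.038, 0.707]
contact_force: [1.9, 2.5, -9.3]
width: 0.0089
```

```bash
python3 - <<'E'
from h import *
im,d=shot('wrist','wr9.png')
plan(None);s=manip.get_state();print(s['contact_force'],s['moment'])
im,d=manip.get_image('top');cv2.imwrite('pics/top9.png',cv2.resize(im[130:260,180:400,::-1],None,fx=3.5,fy=3.5))
E
```

```text
clock 22.9 tcp [0.5454 0.0811 0.2006] jaw -96.25 q1 1.2 q6 97.4 width 0.0086 down [-0.001  0.001 -1.   ]
[ 1.95553102  3.62959429 -9.90302559] [ 0.56052646 -0.41900584 -0.04216825]
```

View pics/wr9.png

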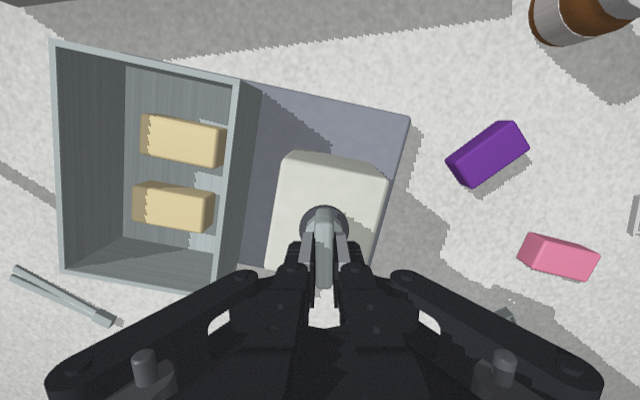

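The wing followed, with the jaw at -96.3° and about 12° to go. I'll take the rest slowly and watch the moment.

Request:
play_rows(
  steps=[
    [1, 0.03, 0, 0, 0.5],
    [1, 0, 0, 0, 0.5],
    [1, 0, 0, 0, 0.5],
    [1, 0, 0, 0, 0.25],
    [1, 0, 0, 0, 0],
  ],
)

```text
clock: 23.45
position: [0.5454, 0.0812, 0.2006]
ee_rot: [0.104, -0.699, 0.103, 0.7]
contact_force: [0.8, 5.5, -8.2]
width: 0.0088
```

```bash
python3 - <<'E'
from h import *
plan(None);s=manip.get_state();print(s['contact_force'],s['moment'],s['effort'][5])
E
```

```text
clock 23.45 tcp [0.5454 0.0812 0.2006] jaw -106.77 q1 1.2 q6 107.9 width 0.0088 down [-0.001  0.001 -1.   ]
[ 0.7816142   5.49990413 -8.18403104] [ 0.81497213 -0.26664467 -0.06906259] 0.05467795534059405
```

Request:
play_rows(
  steps=[
    [1, 0, 0, 0, 0.3],
    [1, 0, 0, 0, 0.3],
    [1, 0, 0, 0, 0],
  ],
)

```text
clock: 23.75
position: [0.5454, 0.0812, 0.2006]
ee_rot: [0.124, -0.696, 0.124, 0.696]
contact_force: [2.2, 6.0, -8.5]
width: 0.0089
```

```bash
python3 - <<'E'
from h import *
plan(None);s=manip.get_state();print(s['contact_force'],s['moment'],s['effort'][5])
E
```

```text
clock 23.75 tcp [0.5454 0.0812 0.2006] jaw -110.22 q1 1.2 q6 111.4 width 0.0089 down [-0.001  0.001 -1.   ]
[ 2.17398739  6.01815329 -8.52187134] [ 0.88258452 -0.28727955  0.78359236] 0.8859900757670403
```

The moment rose from 0.07 to 0.78 N m, so the stop is reached near -108.5° as predicted. I'll press a little more and hold.

Request:
play_rows(
  steps=[
    [1, 0, 0, 0, 0.2],
    [1, 0, 0, 0, 0],
    [1, 0, 0, 0, 0],
  ],
)

```text
clock: 24.05
position: [0.5454, 0.0812, 0.2006]
ee_rot: [0.131, -0.695, 0.131, 0.695]
contact_force: [1.8, 6.1, -9.0]
width: 0.0091
```

```bash
python3 - <<'E'
from h import *
plan(None);s=manip.get_state();print(s['contact_force'],s['moment'],s['effort'][5])
im,d=shot('wrist','wr10.png')
E
```

```text
clock 24.05 tcp [0.5454 0.0812 0.2006] jaw -111.34 q1 1.2 q6 112.5 width 0.0091 down [-0.001  0.001 -1.   ]
[ 1.82033587  6.05883985 -8.97151135] [ 0.93688228 -0.23177033  0.96013157] 0.9691587835550308
```

View pics/wr10.png

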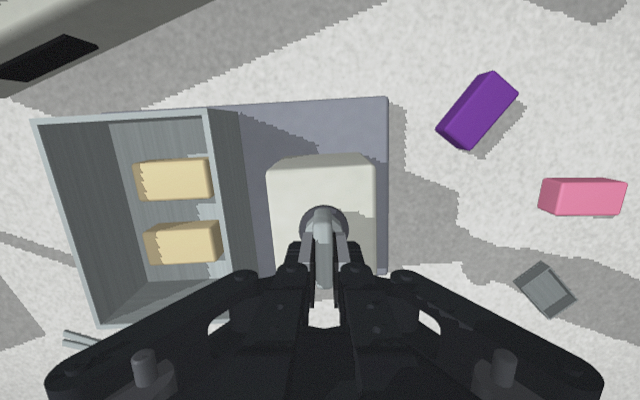

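The screw is seated, with the wing parallel to the dispenser's x axis. I'll back off about 93° from here, to a jaw angle of about -18.3°.

Request:
play_rows(
  steps=[
    [1, 0, 0, 0, -0.5],
    [1, 0, 0, 0, -1],
    [1, 0, 0, 0, -1],
    [1, 0, 0, 0, -1],
    [1, 0, 0, 0, -1],
    [1, 0, 0, 0, -1],
    [1, 0, 0, 0, -1],
    [1, 0, 0, 0, -1],
    [1, 0, 0, 0, -1],
    [1, 0, 0, 0, -1],
    [1, 0, 0, 0, -1],
    [1, 0, 0, 0, -1],
    [1, 0, 0, 0, -1],
    [1, 0, 0, 0, -1],
    [1, 0, 0, 0, -1],
    [1, 0, 0, 0, -0.6],
    [1, 0, 0, 0, -0.4],
    [1, 0, 0, 0, 0],
    [1, 0, 0, 0, 0],
    [1, 0, 0, 0, 0],
  ],
)

```text
clock: 26.1
position: [0.5458, 0.0805, 0.2006]
ee_rot: [-0.413, -0.574, -0.413, 0.574]
contact_force: [2.6, 3.7, -11.9]
width: 0.0086
```

```bash
python3 - <<'E'
from h import *
plan(None);s=manip.get_state();print(s['contact_force'],s['moment'])
im,d=shot('wrist','wr11.png');c=manip.camera_model('wrist')
shot('top','top11.png')
P=np.array([[w(c,u,v,d[v,u]) if d[v,u]>0 else [9,9,9] for u in range(250,400)] for v in range(140,300)])
m=(P[...,2]>.13)&(P[...,2]<.147)&(np.hypot(P[...,0]-.546,P[...,1]-.081)<.022)
g=im[140:300,250:400].mean(2)>75
X=P[m&g];print(len(X));q=cv2.minAreaRect((X[:,:2]*1000).astype(np.float32));print(q)
m=(P[...,2]>.095)&(P[...,2]<.104);X=P[m];print(cv2.minAreaRect((X[:,:2]*1000).astype(np.float32)))
E
```

```text
clock 26.1 tcp [0.5458 0.0805 0.2006] jaw -18.6 q1 1.2 q6 19.8 width 0.0086 down [-0. -0. -1.]
[  2.58002356   3.66128322 -11.90707197] [ 0.52160877 -0.57099391  0.06724431]
1548
((548.092041015625, 81.72463989257812), (32.11189651489258, 32.19447326660156), 21.715173721313477)
((546.8231811523438, 81.1802978515625), (68.96388244628906, 80.10798645019531), 71.85448455810547)
```

View pics/wr11.png

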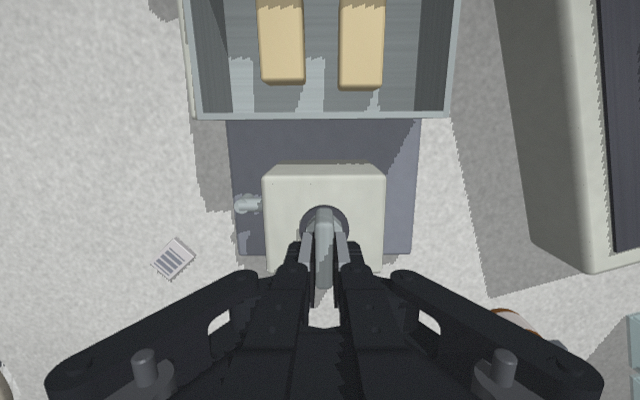

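View pics/top11.png

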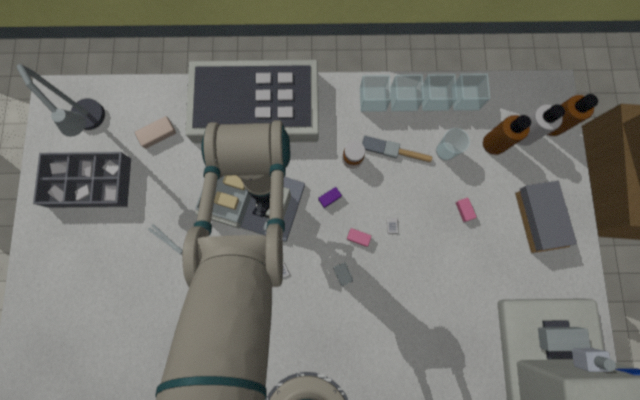

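The wing stands square to the dispenser's x axis and points toward the tank, which is a quarter turn from the seat. Both blocks are in the tank, at (282,40) and (361,45), and the bystanders are where they were. Handing in.

```bash
python3 -c "
from rig import manip
print(manip.sign_off())"
```

```text
the job is handed in; nothing more can be done
None
```

I put both cream wax blocks in the tank and let go of them, turned the thumbscrew clockwise to its stop, and backed it off a quarter turn. I handed the job in at about 26 s, with the gripper still holding the wing.

- **Seating:** The moment about the screw axis rose from about 0.07 to 0.96 N m at the stop, near the angle I had predicted.
- **Final angle:** The jaw is at -18.6° and the dispenser's yaw is about -18.1°, so the screw is at about 1.56 rad. This comes from the jaw angle and the picture. My depth fit of the wing could not separate it from the fingers, so it gave no independent check.
- **Grip and blocks:** The fingers stand 8.6 mm apart on the wing with a 40 N grip command. The last wrist picture shows both blocks lying in the tank. The last top picture shows the pink and purple look-alikes and the visible bystanders where they were; the arm partly covers the forceps and the cassette in front of the dispenser.
- **Contacts on the way:** There was about 5 N of sideways force at the tank while releasing the first block, probably a finger knuckle on the wall. The fingertips also pressed about 6 N on the bench and on the screw collar. At the end the wrist reads about 12 N of steady vertical load from the held wing.

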